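# Fit and lock the detector head on the cold-bath port

## Robot

A 6-joint arm with a two-finger parallel gripper is mounted at the origin on the work surface. World frame = base frame: x ahead of the robot, y to its left, z up, the work surface at z = 0. Lengths are in m, angles in rad, forces in N, time in s.
With the tool pointing down it reaches from about 0.325 to 0.85 m from the base axis. Payload 15.5 kg.
Tool frame: the origin (TCP) lies midway between the tips of the shut fingers; the grasp point (between the pads) lies 19 mm behind it (arm.hold_point_z is the distance from the TCP to the grasp point, in m); z points along the fingers, y is the direction in which the jaws open and shut (so a half turn about z gives the same grasp; the last joint's range is limited). The gripper opens to 91 mm and grips with 3 to 60 N. Pads are 32 mm wide; open, the fingers measure 118 mm over their backs; the gripper's body (76 mm by 178 mm) begins 60 mm behind the grasp point.
Start: joints at [-0.096, 0.494, 1.345, -0, 1.302, -0.096], TCP at [0.625, 0, 0.214] pointing down, gripper open.
Joint ranges: [-2.91, 2.91], [-0.82, 2.16], [0.22, 2.67], [-1.22, 4.37], [0.12, 2.79], [-3.08, 3.08]. Speed limits (rad/s): [1.89, 1.89, 2.57, 3.01, 3.01, 3.01].

## Interface

Orientations are given as a unit quaternion [w, x, y, z].
In Python, from station import arm, read_camera, camera_params, finder gives the robot as it stands. The module is installed in compiled form; this text tells all that it offers.
- The arm moves only by the shell command python3 -m handwheel 'ROWS' [FORCE]. ROWS is JSON, one flat list of numbers, 5 for each row, row after row: the shift along the tool's x, y, z scaled (see below), then the turn about the tool's z scaled (see below), then the closure, from -1 (fully open) to 1 (shut), so that 0 is half open. A call has 1 to 12 rows; each row is the pose to reach, as a shift and turn from the pose commanded when the call began, along the tool's axes at that moment; what a row does not reach only later rows make up. The controller multiplies each number of a shift by 0.2 m and each number of a turn by 0.5 rad. A row lasts 1/8 s, in which the tool goes at most 62.5 mm and 10.7 degrees, less where a joint would pass 70% of its speed; a pose out of reach is approached as far as the arm can. A call with a number of a shift or a turn outside -1 to 1 is refused whole. A call with a gripper value outside its range is refused whole. The fingers move at their own pace and stop on an object; FORCE is the grip in N (left out, the last holds). Time passes only in rows, so rows that repeat a pose let the fingers close. It gives the time, the measured TCP pose, the force and the opening at its end, in the units of the state.
- arm.read_state(): the state, without advancing time (a new reading comes with each control period).
- read_camera(name): name is "scene" or "side" or "wrist"; returns (picture, depth): 384x512x3 uint8, blue, green, red; 384x512 float32, m along the optical axis (not along the pixel's ray), 0 where there is no reading.
- camera_params(name): a dict with "intrinsics" (3x3 intrinsics, pixels), "xyz" and "attitude" of the camera in the world. Camera axes: x right, y down, z forward; pixel columns grow to the right and rows downward; lengths in m; the calibration is good to about 2 mm. A picture is of the moment at which its call begins: read the wrist's pose just before it. camera_params takes no time and is no camera call; for the wrist camera it gives the pose at the moment of the call.
- arm.hand_in(): hands the job in, once; it reports no verdict.
Trained networks look in the newest picture that a camera, given by its name, has taken for a name from the list of things; names that differ only in an ending like _2 or _b are one class to them, and where a whole thing is asked for, a point or a joint stands for the part that bears it (a point fixed in the world has none). Each returns a list of dicts, best first, with "score" (0 to 1); they miss things now and then, are a little off and sometimes report something else, mostly with a low value. They report only what shows in the picture. A call takes as long as a camera call. They do not tell look-alikes from the thing itself.
- finder.look_for(camera, name): "xyz" ([x, y, z] in m, in world coordinates, good to about 4 mm: the middle of the surface that is visible of it).
- finder.cut_out(camera, name): "pixels" (384x512 bool, what is visible of it).
The state is a dict: "time": time; "joints": joint angles; "joint_velocities": joint speeds; "joint_efforts": joint torques, N m; "position": TCP position; "ee_rot": TCP orientation; "force": force on the tool from outside, world axes, zero at the start; "torque": the same for the moment, N m; "opening": finger opening in m.
Only numpy, scipy, OpenCV 4.12 (cv2) and the standard library are available. Lean on these libraries where they do the work, as an engineer would, in place of code of your own. Each camera call takes 0.05 s, during which the arm holds its last target.

## Task

Take the blue detector head out of its white holster and set it fully home on the steel port of the black bath lid with its orange cable socket facing the white index mark, then let go of it. Then take hold of its knurled steel lock ring and turn it clockwise, seen from above, until it comes up tight, keeping the head seated and its socket on the mark all the while: the head only sits on a rubber gasket and turns along with the ring unless you bear down on it as you turn. Leave the plugs on the lid and the test jar where they are.

Things in the scene. Friction and masses are not known exactly. Their poses are not given: they have to be found in the camera images.
- head_seat (a point): Detector head (loose, 0.28 kg with its ring): point on its axis, half-way up, in the plane of its flange's underside. z up the axis, x towards the orange cable socket. Below this plane: spigot 40 mm diameter, 11 mm long, tapering to 33 mm diameter at 18 mm down; then a probe stem 12 mm diameter to 46 mm down. Above: flange 51 mm diameter, 4 mm thick, lock ring, barrel.
- head_barrel (a point): Centre of the head's plain blue barrel above the ring, on its axis, 29 mm above head_seat. Barrel 36 mm diameter; bare from 14 mm to its top at 44 mm above head_seat. Same axes as head_seat: grip it across y, since the socket sticks out on the +x side. A white line on its top points to the socket.
- head_socket (a point): Centre of the end face of the orange cable socket, a stub 12 mm diameter ending 25 mm from the head's axis, 33 mm above head_seat. It lies within the lock ring's outline, so fingers gripping the ring pass outside it.
- ring_grip (a point): Centre of the knurled steel lock ring, on the head's axis 4 mm above head_seat. Ring 64 mm outer diameter, from 8 mm below to 14 mm above head_seat, red dot on top; when the head is home its skirt hangs clear round the port's neck. It stays at this height on the head as it turns.
- lock (a joint): Turn of the lock ring on the head (rad), growing clockwise seen from above. Loose at 0.1 to 0.5 at the start; stop, tight, at 2.4. Turning takes a steady 0.1 N m, which passes to the head: under its own weight alone the head turns along on the gasket; with 10 to 20 N pressed down on the ring it stays. At the stop torque rises about 0.15 N m per 0.05 rad (the ring's grip gives a little), and over 0.3 N m drags the head.
- port_seat (a point): Centre of the top of the rubber gasket on the steel port: head_seat lies here when home. z up, x towards the white mark. 71 mm above the work surface, 26 mm above the black lid's top. Bore 43 mm diameter, 66 mm deep; neck 52 mm diameter; foot flange 80 mm diameter, 5 mm high. The fixed lid reaches 80 mm to -x, 180 mm to +x and 150 mm to each side of the port.
- port_mark (a point): Outer end (round dot) of the white index mark on top of the lid, 72.5 mm from the port's axis along the port's x.
- holster_seat (a point): Seat centre of the white fixed holster in which the head hangs at the start (head_seat on this point), 52 mm above the work surface. Its round wall, 86 mm outer diameter, rises 11 mm above this point and shrouds the ring, so that here only the barrel can be gripped. The head must rise 60 mm to clear it.
- plug0: Black port plug lying on the lid, disc 72 mm diameter, 8 mm thick, with a steel eye up to 38 mm high; origin at the centre of its underside. Leave alone.
- plug1: The other, identical black port plug on the lid. Leave alone.
- jar_mid (a point): Glass test jar with black stopper and thermometer, at most 41 mm diameter, 165 mm high, in a blue stand 100 mm diameter; this point is 60 mm above the jar's foot. Leave alone.
Not all that is in view belongs to the job. Of the things like the part that bears head_seat, leave any that is yellow; of the rest the larger one is meant.

How it is judged:
On the way, in this order (a step that is already met when the one before it is completed fails the run):
1. the head is fully home on the port, its socket on the mark, the ring still loose, and let go of (distance between head_seat and port_seat below 0.0035 m and angle between head_seat's own z axis and vertical below 0.05 rad and y of head_socket in the frame of port_seat between -0.006 and 0.006 m and x of head_socket in the frame of port_seat above 0.015 m and value of joint lock below 0.65 rad and contact force between head and the fingers below 0.3 N), for 0.2 s.
2. the lock ring is turned up tight (value of joint lock above 2.34 rad), for 0.1 s.
At the end, for the whole second after the job is handed in: The head rests fully home on the port (seat points within 3.5 mm, upright within 0.05 rad), its cable socket faces the index mark (its end within 6 mm of the mark's line, about 14 degrees), the lock ring is tight (joint at least 2.34 of 2.4 rad), and the head is released and at rest (distance between head_seat and port_seat below 0.0035 m and angle between head_seat's own z axis and vertical below 0.05 rad and y of head_socket in the frame of port_seat between -0.006 and 0.006 m and x of head_socket in the frame of port_seat above 0.015 m and value of joint lock above 2.34 rad and contact force between head and the fingers below 0.3 N and linear speed of head below 0.02 m/s); the robot touches nothing.
It fails at once if the head turned along with the ring, off its mark, while it was being locked (distance between head_seat and port_seat below 0.006 m and value of joint lock above 0.7 rad and (y of head_socket in the frame of port_seat above 0.0085 m or y of head_socket in the frame of port_seat below -0.0085 m)).
It fails at once if the head was lifted off its seat while being locked (value of joint lock above 0.7 rad and distance between head_seat and port_seat above 0.01 m).
It fails at once if a plug or the test jar was disturbed (distance of any of plug0, plug1 from where it was at the start of the episode above 0.015 m or distance of jar_mid from where it was at the start of the episode above 0.02 m).
It also fails if it takes over 72 s, if anything falls off the work surface, if the arm or the gripper's body presses on something with over 40 N, if the wrist force passes 120 N, or if a joint passes its speed limit or range.

## Working session

There is one attempt and no reset: what is moved stays moved. The work goes in short steps, Python scripts to look and compute and a shell command to move; the robot and the scene stay as the last step left them, time stands still between calls to the robot, and variables do not carry over. Pictures are saved under pics/ and viewed, and the job is handed in when it is done.

```bash
mkdir -p pics; ls
cat > h.py <<'E'
import numpy as np,cv2
from station import arm, read_camera, camera_params, finder
from scipy.spatial.transform import Rotation as R
def quat(q): return R.from_quat([q[1],q[2],q[3],q[0]])
def cam(name):
    p=camera_params(name); K=np.array(p["intrinsics"]); a=np.array(p["attitude"]); 
    M=quat(a).as_matrix() if a.size==4 else a.reshape(3,3)
    return K,M,np.array(p["xyz"])
def pts(depth,K,M,t,mask=None):
    if mask is None: mask=depth>0
    v,u=np.nonzero(mask&(depth>0)); d=depth[v,u]
    c=np.stack([(u-K[0,2])/K[0,0]*d,(v-K[1,2])/K[1,1]*d,d],1)
    return c@M.T+t,u,v
def proj(P,K,M,t):
    c=(np.atleast_2d(P)-t)@M; return np.stack([c[:,0]/c[:,2]*K[0,0]+K[0,2],c[:,1]/c[:,2]*K[1,1]+K[1,2]],1)
E
python3 - <<'E'
from h import *
s=arm.read_state(); print(s)
for n in["scene","side","wrist"]:
    print(n,camera_params(n))
    im,d=read_camera(n); cv2.imwrite(f"pics/{n}0.png",im); np.savez(f"{n}0.npz",im=im,d=d)
    for k in["head_seat","port_seat","port_mark","holster_seat","head_socket","plug0","jar_mid"]:
        try: print(k,[(np.round(r["xyz"],3).tolist(),round(r["score"],2)) for r in finder.look_for(n,k)])
        except Exception as e: print(k,e)
print(arm.read_state()["time"])
E
```

```text
pics
{'time': 0.0, 'joints': array([-9.55337574e-02,  4.94169451e-01,  1.34615208e+00, -7.58584105e-06,
        1.30250151e+00, -9.54992607e-02]), 'joint_velocities': array([ 0.00023545,  0.00029155, -0.0010013 ,  0.00241443, -0.00119265,
       -0.00019179]), 'joint_efforts': array([-1.07322368e-03, -8.78814626e+01, -3.81857479e+01,  7.05250050e-02,
        5.33505273e-02, -1.50444166e-04]), 'position': array([6.24606965e-01, 1.71737535e-05, 2.13339710e-01]), 'ee_rot': array([-4.72185321e-04,  7.07118131e-01,  7.07095163e-01, -3.94358362e-04]), 'force': array([-0.26142244, -0.42636851,  0.31029317]), 'torque': array([-0.0180858 ,  0.02269886, -0.01473684]), 'opening': 0.091016015366746}
scene {'intrinsics': array([[361.94084284,   0.        , 255.85884159],
       [  0.        , 361.94084284, 187.46499346],
       [  0.        ,   0.        ,   1.        ]]), 'xyz': array([1.13032606, 0.292516  , 0.8892428 ]), 'attitude': array([-0.18348181,  0.52215197,  0.78263336, -0.28491539])}
head_seat [([0.472, 0.308, 0.066], 0.7), ([0.364, 0.32, 0.038], 0.62)]
port_seat [([0.577, 0.036, 0.04
[... 853 characters left out ...]
 [([0.461, 0.324, 0.064], 0.84), ([0.353, 0.338, 0.04], 0.68), ([0.383, 0.426, 0.041], 0.62)]
plug0 [([0.623, 0.116, 0.058], 0.55)]
jar_mid [([0.44, -0.272, 0.108], 0.58)]
wrist {'intrinsics': array([[289.23584267,   0.        , 259.3553621 ],
       [  0.        , 289.23584267, 186.61181811],
       [  0.        ,   0.        ,   1.        ]]), 'xyz': array([0.62545196, 0.07224776, 0.38510644]), 'attitude': array([ 1.28295663e-01,  9.91735918e-01, -2.59847768e-04,  1.53315235e-04])}
head_seat []
port_seat [([0.544, 0.048, 0.043], 0.81)]
port_mark [([0.543, 0.048, 0.044], 0.6)]
holster_seat []
head_socket []
plug0 [([0.622, 0.113, 0.055], 0.75), ([0.612, -0.069, 0.055], 0.63)]
jar_mid []
1.2
```

```bash
python3 -c "
import cv2,numpy as np
a=[cv2.imread(f'pics/{n}0.png') for n in('scene','side','wrist')]
cv2.imwrite('pics/all0.png',cv2.resize(np.vstack([np.hstack(a[:2]),np.hstack([a[2],a[2]*0])]),(800,600)))"
```

```text
(no output)
```

View pics/scene0.png

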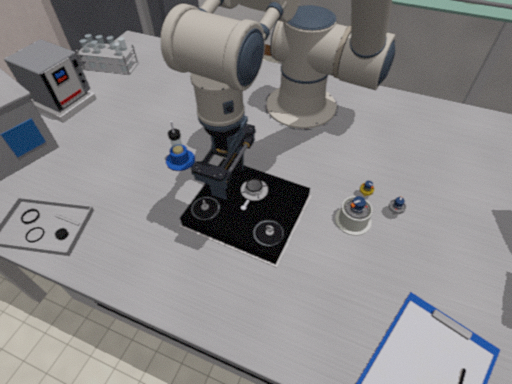

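View pics/side0.png

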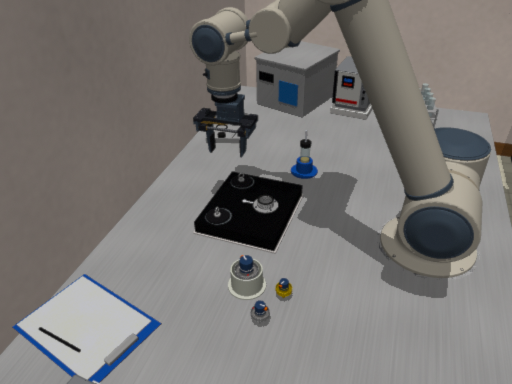

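View pics/wrist0.png

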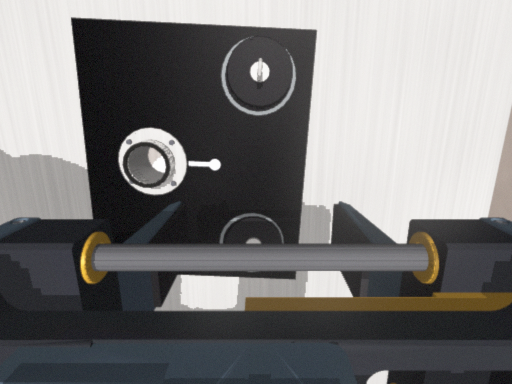

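The scene view shows three similar heads: a large blue one in the white holster at (356,208), a yellow-ringed one at (367,187), and a small grey one at (398,205). The large holstered head fits the description. I'll crop that area to confirm, then move the wrist camera over it.

```bash
python3 - <<'E'
from h import *
a=cv2.imread('pics/scene0.png')[165:245,320:420]; b=cv2.imread('pics/side0.png')[240:340,200:310]
cv2.imwrite('pics/crop0.png',np.hstack([cv2.resize(a,(400,400),interpolation=2),cv2.resize(b,(400,400),interpolation=2)]))
E
python3 -m handwheel '[0.3,-0.2,0,0,-1, 0.6,-0.4,0,0,-1, 0.9,-0.6,0,0,-1, 1,-0.8,0,0,-1, 1,-0.8,0,0,-1, 1,-0.8,0,0,-1]'
python3 -m handwheel '[0.3,0,0,0,-1, 0.3,0,0,0,-1, 0.3,0,0,0,-1,0.3,0,0,0,-1]'
```

```text
time: 1.95
position: [0.4651, 0.2003, 0.2142]
ee_rot: [0.0, 0.707, 0.708, 0.0]
force: [0.2, -0.6, -0.4]
opening: 0.0916
time: 2.45
position: [0.4655, 0.2588, 0.2138]
ee_rot: [0.0, 0.708, 0.707, -0.0]
force: [-0.1, 0.1, -0.4]
opening: 0.0915
```

View pics/crop0.png

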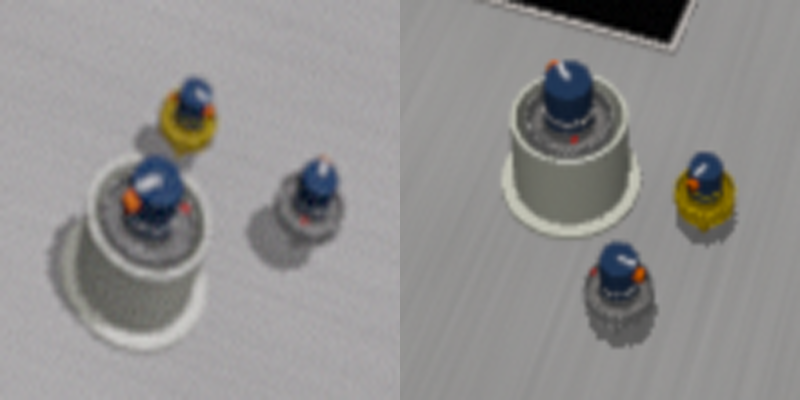

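Run:
```python
from h import *
C=cam("wrist"); im,d=read_camera("wrist"); cv2.imwrite("pics/wrist1.png",im); np.savez("wrist1.npz",im=im,d=d,K=C[0],M=C[1],t=C[2])
for k in["head_seat","head_socket","holster_seat"]:
    print(k,[(np.round(r["xyz"],3).tolist(),round(r["score"],2)) for r in finder.look_for("wrist",k)])
```

```text
head_seat [([0.364, 0.327, 0.039], 0.95), ([0.392, 0.414, 0.042], 0.81), ([0.464, 0.313, 0.065], 0.62)]
head_socket [([0.363, 0.327, 0.041], 0.86), ([0.462, 0.316, 0.066], 0.81), ([0.392, 0.414, 0.046], 0.71)]
holster_seat [([0.462, 0.326, 0.042], 0.81), ([0.462, 0.317, 0.059], 0.61)]
```

View pics/wrist1.png

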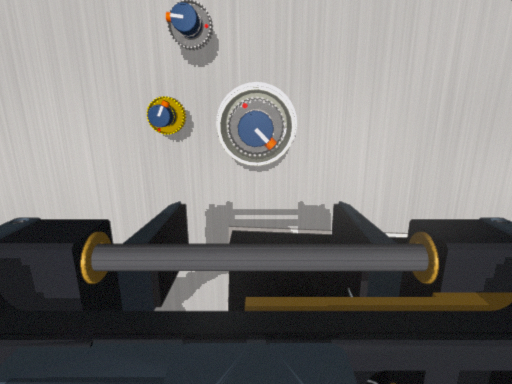

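The wrist view shows the holstered head at (256,125). Its socket is at (270,143), the red dot at (245,104), and the decoys at (187,20) and (161,115). Next I measure it from depth.

```bash
cat > meas.py <<'E'
from h import *
import sys
def fitc(x,y):
    A=np.c_[2*x,2*y,np.ones_like(x)]; s=np.linalg.lstsq(A,x*x+y*y,rcond=None)[0]
    return s[0],s[1],np.sqrt(s[2]+s[0]**2+s[1]**2)
def head(f,c0,ztop):
    z=np.load(f); im,d=z["im"],z["d"]; K,M,t=z["K"],z["M"],z["t"]
    P,u,v=pts(d,K,M,t); col=im[v,u].astype(int); hsv=cv2.cvtColor(im,cv2.COLOR_BGR2HSV)[v,u].astype(int)
    near=np.hypot(P[:,0]-c0[0],P[:,1]-c0[1])<0.045
    blue=near&(hsv[:,0]>100)&(hsv[:,0]<130)&(hsv[:,1]>100)
    white=near&(hsv[:,1]<60)&(hsv[:,2]>170)&(abs(P[:,2]-ztop)<0.006)
    top=(blue|white)&(abs(P[:,2]-ztop)<0.006)
    print("top z",np.median(P[top,2]),top.sum(), "mean",P[top,:2].mean(0))
    # outline of top via convex hull circle
    h=cv2.convexHull(P[top,:2].astype(np.float32))[:,0]; 
    print("minCircle",cv2.minEnclosingCircle(h.reshape(-1,1,2)), "fit",fitc(h[:,0].astype(float),h[:,1].astype(float)))
    org=near&(hsv[:,0]>4)&(hsv[:,0]<20)&(hsv[:,1]>150)&(hsv[:,2]>120)
    print("orange",org.sum(),P[org].mean(0) if org.any() else None)
    red=near&((hsv[:,0]<=3)|(hsv[:,0]>174))&(hsv[:,1]>140)
    print("red",red.sum(),P[red].mean(0) if red.any() else None)
    if white.sum()>3:
        l=cv2.fitLine(P[white,:2].astype(np.float32),cv2.DIST_HUBER,0,.001,.001).ravel(); print("white",white.sum(),P[white].mean(0),np.degrees(np.arctan2(l[1],l[0])))
    return P,u,v,hsv
if __name__=="__main__":
    P,u,v,hsv=head("wrist1.npz",(0.463,0.317),0.096)
    rim=(np.hypot(P[:,0]-.463,P[:,1]-.32)<0.055)&(abs(P[:,2]-.063)<.004)&(hsv[:,2]>150)&(hsv[:,1]<40)
    print("rim",rim.sum(),np.median(P[rim,2]),fitc(P[rim,0],P[rim,1]))
E
python3 meas.py
```

```text
top z 0.09638272857206359 897 mean [0.4617422  0.31420324]
minCircle ((0.46193692088127136, 0.31370922923088074), 0.016991624608635902) fit (np.float64(0.46192633698210867), np.float64(0.31384085475773665), np.float64(0.01665896992333253))
orange 74 [0.47758134 0.29868206 0.09036625]
red 17 [0.45047547 0.33651416 0.06632133]
white 79 [0.4679512  0.30768307 0.09704683] -47.20139
rim 1025 0.06319212051700235 (np.float64(0.4620226074944696), np.float64(0.31372775414526777), np.float64(0.03933278056432665))
```

The head axis is at (0.462, 0.3137) and the socket faces about −45.5°. Barrel top (0.096) and rim (0.063) match the given heights. To bring the jaws across the head's y I need a CCW turn of 0.777 rad.

```bash
python3 -m handwheel '[0.15,-0.01,0.1,-0.37,-1, 0.275,-0.0175,0.3,-0.74,-1, 0.275,-0.0175,0.45,-1,-1, 0.275,-0.0175,0.45,-1,-1, 0.275,-0.0175,0.45,-1,-1]'
python3 -m handwheel '[0,0,0,-0.37,-1, 0,0,0,-0.555,-1, 0,0,0,-0.555,-1, 0,0,0,-0.555,-1]'
python3 - <<'E'
from h import *
C=cam("wrist"); im,d=read_camera("wrist"); cv2.imwrite("pics/wrist2.png",im); np.savez("wrist2.npz",im=im,d=d,K=C[0],M=C[1],t=C[2])
im,d=read_camera("side"); cv2.imwrite("pics/side2.png",im)
s=arm.read_state();print(s["position"],s["joints"],R.as_matrix(quat(s["ee_rot"])).round(3))
from meas import head
head("wrist2.npz",(0.462,0.3137),0.096)
E
```

```text
time: 3.28
position: [0.4621, 0.315, 0.125]
ee_rot: [0.0, 0.512, 0.859, 0.0]
force: [0.6, -0.4, 0.2]
opening: 0.0911
time: 3.78
position: [0.462, 0.315, 0.1248]
ee_rot: [0.0, 0.388, 0.922, 0.001]
force: [0.5, 0.9, -0.1]
opening: 0.0911
[0.46171542 0.31501065 0.12436415] [ 4.91888335e-01  5.06419752e-01  1.61450427e+00 -1.08517660e-06
  1.02002283e+00 -2.83377056e-01] [[-0.7    0.714  0.001]
 [ 0.714  0.7    0.   ]
 [-0.     0.001 -1.   ]]
top z 0.09632449389135206 1456 mean [0.46054087 0.314665  ]
minCircle ((0.4612915515899658, 0.3142307698726654), 0.017478782683610916) fit (np.float64(0.46138317038559146), np.float64(0.31403583934422535), np.float64(0.017004356850364603))
orange 88 [0.47772367 0.2977069  0.09015371]
red 33 [0.44933084 0.33556724 0.07199089]
white 73 [0.4675698  0.30774253 0.09706853] -45.3541
```

View pics/wrist2.png

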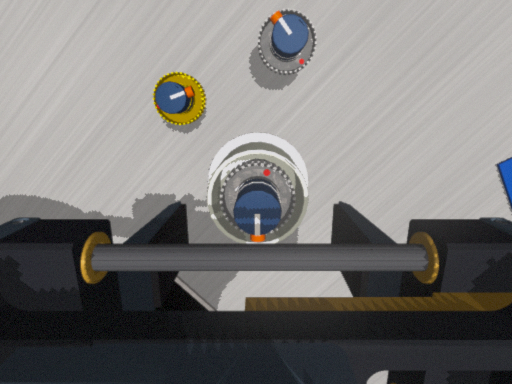

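```bash
python3 -m handwheel '[0,0,0.15,0,-1, 0,0,0.267,0,-1, 0,0,0.267,0,-1, 0,0,0.267,0,0.5, 0,0,0.267,0,1, 0,0,0.267,0,1, 0,0,0.267,0,1, 0,0,0.267,0,1]' 35
python3 - <<'E'
from h import *
im,d=read_camera("side"); cv2.imwrite("pics/side3.png",im[220:320,190:320].repeat(5,0).repeat(5,1))
s=arm.read_state();print(s["position"],s["opening"],s["force"])
E
```

```text
time: 4.88
position: [0.4615, 0.315, 0.0706]
ee_rot: [0.0, 0.386, 0.922, 0.0]
force: [-0.5, -0.5, -0.3]
opening: 0.0438
[0.46151936 0.31498747 0.07058395] 0.04010596280795005 [-0.34645808  0.94523945 -0.7010447 ]
```

View pics/side3.png

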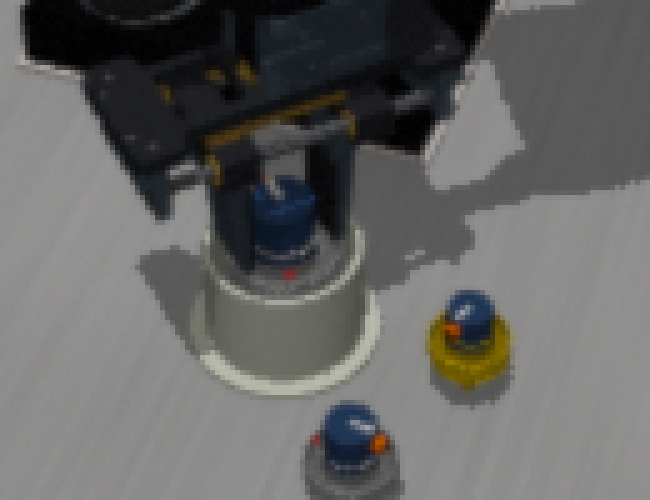

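Fingers are around the barrel and still closing (40 mm). I'll finish the grip, then lift.

```bash
python3 -m handwheel '[0,0,0,0,1,0,0,0,0,1,0,0,0,0,1,0,0,0,0,1]' 35
python3 -m handwheel '[0,0,-0.1,0,1, 0,0,-0.25,0,1, 0,0,-0.4,0,1, 0,0,-0.6,0,1, 0,0,-0.6,0,1,0,0,-0.6,0,1]'
```

```text
time: 5.42
position: [0.4613, 0.3149, 0.0705]
ee_rot: [-0.0, 0.386, 0.922, -0.0]
force: [-2.5, -3.1, 4.4]
opening: 0.0356
time: 6.18
position: [0.4612, 0.3148, 0.1897]
ee_rot: [-0.0, 0.386, 0.922, -0.0]
force: [-0.0, 0.3, -2.8]
opening: 0.0354
```

Run:
```python
from h import *
z=np.load("wrist0.npz"); im,d=z["im"],z["d"]
K=np.array([[289.23584267,0,259.3553621],[0,289.23584267,186.61181811],[0,0,1]]);M=quat([1.28295663e-01,9.91735918e-01,-2.59847768e-04,1.53315235e-04]).as_matrix();t=np.array([0.62545196,0.07224776,0.38510644])
from meas import fitc
P,u,v=pts(d,K,M,t); g=im[v,u].astype(int).min(1)
near=np.hypot(P[:,0]-.545,P[:,1]-.05)<.06
for lo,hi in((.067,.075),(.047,.054)):
    m=near&(P[:,2]>lo)&(P[:,2]<hi); h=cv2.convexHull(P[m,:2].astype(np.float32))[:,0].astype(float)
    print(lo,m.sum(),np.median(P[m,2]),"hull",fitc(h[:,0],h[:,1]),"all",fitc(P[m,0],P[m,1]),cv2.minEnclosingCircle(h.astype(np.float32)))
m=(g>150)&(abs(P[:,2]-.0455)<.003)&(P[:,0]>.565)&(P[:,0]<.64)&(abs(P[:,1]-.045)<.02)&(u>185)&(u<225)&(v>150)&(v<180)
l=cv2.fitLine(P[m,:2].astype(np.float32),cv2.DIST_HUBER,0,.001,.001).ravel()
dm=m&(u>209); print("mark",m.sum(),P[m].mean(0),np.degrees(np.arctan2(l[1],l[0])),"dot",P[dm].mean(0),"maxx",P[m,0].max())
```

```text
0.067 287 0.07102522076601275 hull (np.float64(0.5019621221802928), np.float64(0.015540833046931102), np.float64(0.023960976439121342)) all (np.float64(0.5012245964995906), np.float64(0.014921392776063247), np.float64(0.023024926798788845)) ((0.5040823817253113, 0.017306966707110405), 0.025130458176136017)
0.047 1136 0.05001216268712033 hull (np.float64(0.5444527993314685), np.float64(0.05016640697116315), np.float64(0.058706443255024526)) all (np.float64(0.5405584566239443), np.float64(0.046662787126868555), np.float64(0.037406159654483226)) ((0.5447203516960144, 0.050134170800447464), 0.05994920805096626)Traceback (most recent call last):
  File "<stdin>", line 11, in <module>
cv2.error: OpenCV(4.12.0) /io/opencv/modules/imgproc/src/linefit.cpp:50: error: (-215:Assertion failed) count > 0 in function 'fitLine2D_wods'
```

Head lifted (weight 2.8 N, opening 35.4 mm). I need a better port measurement with a wider window.

Run:
```python
from h import *
z=np.load("wrist0.npz"); im,d=z["im"],z["d"]
K=np.array([[289.23584267,0,259.3553621],[0,289.23584267,186.61181811],[0,0,1]]);M=quat([1.28295663e-01,9.91735918e-01,-2.59847768e-04,1.53315235e-04]).as_matrix();t=np.array([0.62545196,0.07224776,0.38510644])
from meas import fitc
P,u,v=pts(d,K,M,t); g=im[v,u].astype(int).min(1)
for (a,b) in((152,160),(215,164),(150,163),(125,140),(90,100)):
    i=np.argmin(abs(u-a)+abs(v-b)); print((a,b),P[i].round(4),im[b,a])
bx=(u>105)&(u<200)&(v>110)&(v<205)
c0=np.array([.52,.04])
for lo,hi in((.068,.074),(.048,.053)):
    m=bx&(P[:,2]>lo)&(P[:,2]<hi); h=cv2.convexHull(P[m,:2].astype(np.float32))[:,0].astype(float)
    print(lo,m.sum(),np.median(P[m,2]),"hull",fitc(h[:,0],h[:,1]),"all",fitc(P[m,0],P[m,1]))
m=(u>190)&(u<226)&(v>150)&(v<180)&(g>120)&(abs(P[:,2]-.0455)<.003)
l=cv2.fitLine(P[m,:2].astype(np.float32),cv2.DIST_HUBER,0,.001,.001).ravel()
dm=m&(u>209); print("mark",m.sum(),P[m].mean(0),np.degrees(np.arctan2(l[1],l[0])),"dot",P[dm].mean(0),"maxx",P[m,0].max())
```

```text
(152, 160) [0.483  0.0087 0.0045] [203 210 217]
(215, 164) [0.5727 0.0106 0.045 ] [253 253 253]
(150, 163) [0.4804 0.0049 0.0059] [142 144 149]
(125, 140) [0.4709 0.0395 0.0493] [212 215 218]
(90, 100) [0.4348 0.0838 0.045 ] [22 22 20]
0.068 574 0.07101785096344396 hull (np.float64(0.5002459855762939), np.float64(0.014222225126030885), np.float64(0.025596846819571518)) all (np.float64(0.5006098117900348), np.float64(0.014331960118161485), np.float64(0.023520006205952945))
0.048 1639 0.05017312181905215 hull (np.float64(0.5005922639513953), np.float64(0.014128398866843639), np.float64(0.039669113861568406)) all (np.float64(0.4999049580287716), np.float64(0.01412891121899007), np.float64(0.03378199944363537))
mark 210 [0.56414242 0.010918   0.04632475] -2.7422972 dot [0.57259423 0.01053469 0.04650309] maxx 0.5790332997653997
```

Port axis is (0.5004, 0.0142), top 71 mm, foot radius 39.7 mm, and the dot is 72.4 mm away along −2.9°, all as described. Next I carry the head over the port, turning it CCW by 0.742 rad.

```bash
python3 -m handwheel '[-0.15,-0.11,0,0,1, -0.35,-0.26,0,0,1, -0.55,-0.42,0,0,1, -0.75,-0.57,0,0,1, -0.9,-0.68,0,0,1, -1,-0.76,0,0,1, -1,-0.76,0,0,1]'
python3 -m handwheel '[-0.1,-0.08,0,-0.3,1, -0.207,-0.156,0,-0.65,1, -0.207,-0.156,0,-1,1, -0.207,-0.156,0,-1,1, -0.207,-0.156,0,-1,1]'
python3 -m handwheel '[0,0,0,-0.3,1, 0,0,0,-0.484,1, 0,0,0,-0.484,1, 0,0,0,-0.484,1]'
python3 - <<'E'
from h import *
from meas import head,fitc
C=cam("wrist"); im,d=read_camera("wrist"); cv2.imwrite("pics/wrist4.png",im); np.savez("wrist4.npz",im=im,d=d,K=C[0],M=C[1],t=C[2])
s=arm.read_state();print(s["position"],s["joints"],R.as_matrix(quat(s["ee_rot"])).round(3))
p=s["position"]; head("wrist4.npz",p[:2],p[2]-.0185+.044)
K,M,t=C
for n in("scene","side"):
    im,d=read_camera(n); cv2.imwrite(f"pics/{n}4.png",im)
E
```

```text
time: 7.05
position: [0.493, 0.0644, 0.1893]
ee_rot: [-0.001, 0.387, 0.922, -0.001]
force: [-1.2, 0.6, -3.8]
opening: 0.0351
time: 7.68
position: [0.5, 0.0151, 0.1901]
ee_rot: [-0.0, 0.148, 0.989, 0.0]
force: [0.1, -0.2, -2.8]
opening: 0.0353
time: 8.18
position: [0.5002, 0.0147, 0.1904]
ee_rot: [-0.0, 0.027, 1.0, 0.0]
force: [-0.7, 0.3, -3.6]
opening: 0.0356
[0.5002227  0.01465248 0.19045019] [-9.01167271e-02  3.47505039e-01  1.67754189e+00  3.30249006e-05
  1.11669488e+00 -1.60705359e+00] [[-0.999  0.054 -0.   ]
 [ 0.054  0.999  0.   ]
 [ 0.     0.    -1.   ]]
top z 0.2161576978638628 1492 mean [0.49357079 0.01542373]
minCircle ((0.5016579031944275, 0.015053274109959602), 0.01811625063419342) fit (np.float64(0.5015597271623768), np.float64(0.015083579259284996), np.float64(0.017705812465213532))
orange 143 [0.51367973 0.01591622 0.22622972]
red 52 [0.47810986 0.02406826 0.18633599]
white 34 [0.51709564 0.01406752 0.21704274] 75.4049
```

View pics/wrist4.png

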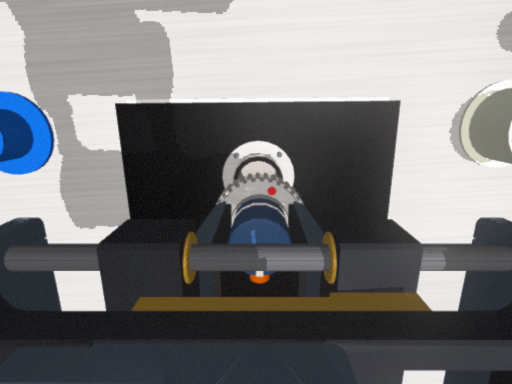

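View pics/scene4.png

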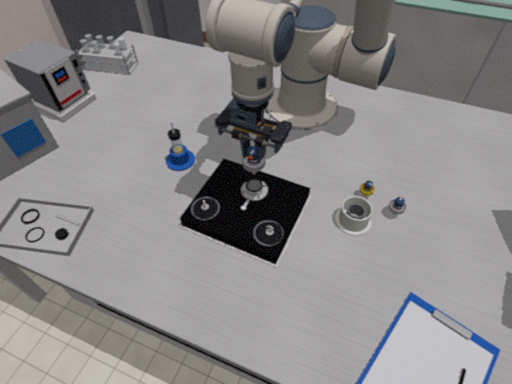

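Run:
```python
from h import *
from meas import fitc
from scipy.optimize import least_squares
z=np.load("wrist4.npz"); im,d=z["im"],z["d"];K,M,t=z["K"],z["M"],z["t"]
P,u,v=pts(d,K,M,t)
near=np.hypot(P[:,0]-.5004,P[:,1]-.0142)<.05
for r0,lo,hi in((.04,.048,.053),(.026,.069,.073)):
    m=near&(P[:,2]>lo)&(P[:,2]<hi)&(v<190)&(u>215)&(u<300)
    Q=P[m]; ang=np.arctan2(Q[:,1]-.0142,Q[:,0]-.5004); 
    # outer boundary per angle bin
    b=np.round(ang/0.06).astype(int); E=np.array([Q[b==k][np.argmax(np.hypot(Q[b==k,0]-.5004,Q[b==k,1]-.0142))] for k in np.unique(b) if (b==k).sum()>3])
    s=least_squares(lambda c:np.hypot(E[:,0]-c[0],E[:,1]-c[1])-r0,[.5,.014],loss='soft_l1',f_scale=.001); print(m.sum(),len(E),s.x,s.cost)
# scene+side views: head socket vs mark
for n in("scene","side"):
    im=cv2.imread(f"pics/{n}4.png"); K,M,t=cam(n); p=proj([.5004,.0142,.1],K,M,t)[0].astype(int); c=im[p[1]-60:p[1]+50,p[0]-55:p[0]+55]; cv2.imwrite(f"pics/{n}4c.png",cv2.resize(c,(400,400),interpolation=2))
a=np.hstack([cv2.imread(f"pics/{n}4c.png") for n in("scene","side")]);cv2.imwrite("pics/c4.png",a)
```

```text
1280 61 [0.50036368 0.01397745] 8.776315159815558e-06
281 46 [0.50037224 0.0139765 ] 2.8616745747874653e-06
```

View pics/c4.png

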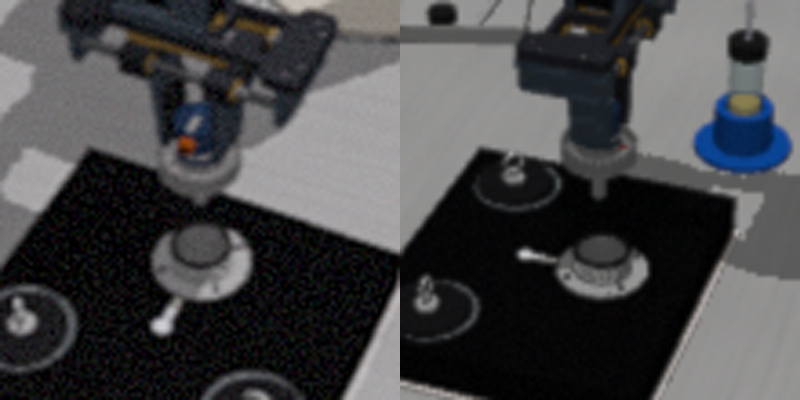

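```bash
python3 -m handwheel '[0.0055,-0.004,0,0,1, 0.0055,-0.004,0.15,0,1, 0.0055,-0.004,0.3,0,1, 0.0055,-0.004,0.39,0,1, 0.0055,-0.004,0.39,0,1, 0.0055,-0.004,0.39,0,1]'
python3 -m handwheel '[0,0,0.02,0,1, 0,0,0.04,0,1, 0,0,0.06,0,1, 0,0,0.06,0,1, 0,0,0.06,0,1]'
```

```text
time: 9.07
position: [0.4996, 0.0136, 0.1132]
ee_rot: [0.0, 0.026, 1.0, -0.0]
force: [0.4, 0.0, -3.7]
opening: 0.0358
time: 9.7
position: [0.4992, 0.0137, 0.1005]
ee_rot: [-0.0, 0.026, 1.0, -0.0]
force: [0.6, -0.1, -2.1]
opening: 0.0351
```

Inside the bore without side force. I'll lower to near-seat in small steps.

```bash
python3 -m handwheel '[0,0,0.02,0,1, 0,0,0.04,0,1, 0,0,0.05,0,1, 0,0,0.05,0,1]'
python3 -m handwheel '[0,0,0.01,0,1, 0,0,0.01,0,1]'
```

```text
time: 10.2
position: [0.499, 0.0137, 0.0903]
ee_rot: [-0.0, 0.026, 1.0, 0.0]
force: [0.4, -0.4, -2.1]
opening: 0.0353
time: 10.45
position: [0.4994, 0.0137, 0.0894]
ee_rot: [0.0, 0.026, 1.0, -0.0]
force: [-4.7, 0.2, 18.5]
opening: 0.0351
```

```bash
python3 -m handwheel '[0,0,-0.003,0,1, 0,0,-0.003,0,0.2, 0,0,-0.003,0,-0.5, 0,0,-0.003,0,-1, 0,0,-0.003,0,-1, 0,0,-0.003,0,-1, 0,0,-0.003,0,-1]'
python3 -m handwheel '[0,0,-0.2,0,-1, 0,0,-0.4,0,-1, 0,0,-0.4,0,-1, 0,0,-0.4,0,-1]'
python3 - <<'E'
from h import *
from meas import head
C=cam("wrist"); im,d=read_camera("wrist"); cv2.imwrite("pics/wrist5.png",im); np.savez("wrist5.npz",im=im,d=d,K=C[0],M=C[1],t=C[2])
s=arm.read_state();print(s["position"],s["force"],s["opening"])
head("wrist5.npz",(.5004,.014),.115)
K,M,t=C
im=cv2.imread("pics/wrist5.png")
for n in("scene","side"):
    im,d=read_camera(n); C=cam(n); p=proj([.5004,.0142,.1],*C)[0].astype(int); c=im[p[1]-50:p[1]+50,p[0]-50:p[0]+50]; cv2.imwrite(f"pics/{n}5c.png",cv2.resize(c,(400,400),interpolation=2)); np.savez(f"{n}5.npz",im=im,d=d,K=C[0],M=C[1],t=C[2]); print(n); head(f"{n}5.npz",(.5004,.014),.115)
a=np.hstack([cv2.imread(f"pics/{n}5c.png") for n in("scene","side")]);cv2.imwrite("pics/c5.png",a)
E
```

```text
time: 11.32
position: [0.4991, 0.0137, 0.0891]
ee_rot: [-0.0, 0.026, 1.0, 0.0]
force: [-0.1, 0.4, 0.6]
opening: 0.0836
time: 11.82
position: [0.4988, 0.0137, 0.1687]
ee_rot: [-0.0, 0.026, 1.0, 0.0]
force: [-0.5, 0.8, -0.4]
opening: 0.0911
[0.49859314 0.01377107 0.16829812] [ 0.70187968 -0.23370373  1.21867771] 0.0913696342132091
top z 0.11541760869924332 1288 mean [0.49976298 0.0139558 ]
minCircle ((0.5008810758590698, 0.014003189280629158), 0.017782265320420265) fit (np.float64(0.5005905438093323), np.float64(0.014039319500684738), np.float64(0.017166473079753806))
orange 72 [0.5232567  0.01278546 0.10941462]
red 22 [0.47709521 0.02313525 0.08553579]
white 97 [0.50930299 0.01348207 0.11603036] -3.2464778
scene
top z 0.11452965437382023 70 mean [0.50155941 0.01315752]
minCircle ((0.5021852254867554, 0.012655413709580898), 0.018573014065623283) fit (np.float64(0.5022647419046536), np.float64(0.012409888452729168), np.float64(0.01743211354637459))
orange 6 [0.52313088 0.01209118 0.10843788]
red 5 [0.51127963 0.03499655 0.26727406]
side
top z 0.11393327419073745 60 mean [0.49929677 0.01859682]
minCircle ((0.500603199005127, 0.016369391232728958), 0.019251517951488495) fit (np.float64(0.5009209631956347), np.float64(0.016062467334713337), np.float64(0.017220272648491606))
orange 0 None
red 0 None
```

View pics/wrist5.png

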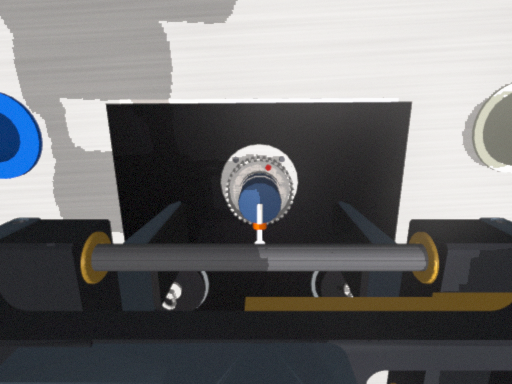

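View pics/c5.png

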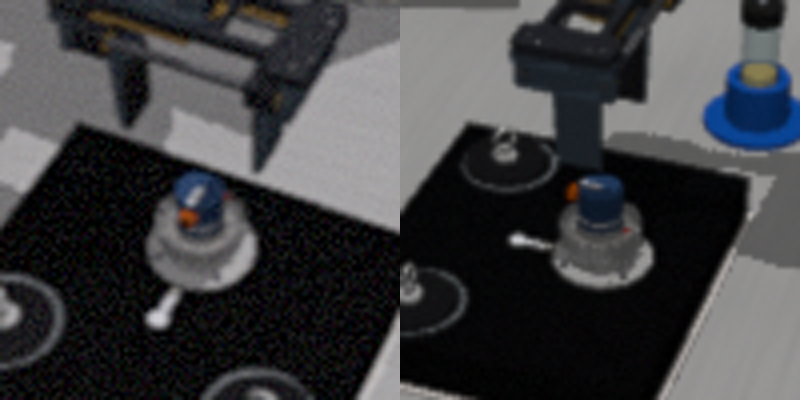

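Step 1 looks met: top at 0.1154 (nominal 0.115), axis at (0.5006, 0.0140), socket at about −3.1° against the mark's −2.9°, nothing touching it. Now the ring: centre the jaws and lower to TCP z 0.058.

```bash
python3 -m handwheel '[-0.009,0.001,0.1,0,-1, -0.009,0.001,0.25,0,-1, -0.009,0.001,0.4,0,-1, -0.009,0.001,0.5,0,-1, -0.009,0.001,0.551,0,-1, -0.009,0.001,0.551,0,-1, -0.009,0.001,0.551,0,-1]'
python3 -m handwheel '[0,0,0,0,0.4, 0,0,0,0,1, 0,0,0,0,1, 0,0,0,0,1, 0,0,0,0,1,0,0,0,0,1]' 40
python3 -c "
from station import arm; s=arm.read_state(); print(s['position'],s['force'],s['torque'],s['opening'])"
```

```text
time: 12.85
position: [0.5013, 0.0138, 0.0594]
ee_rot: [0.0, 0.026, 1.0, -0.0]
force: [0.1, 0.0, 0.2]
opening: 0.091
time: 13.6
position: [0.5011, 0.0138, 0.0591]
ee_rot: [0.0, 0.026, 1.0, -0.0]
force: [-0.7, -0.2, 5.8]
opening: 0.0631
[0.50108606 0.0137734  0.05907162] [-0.68235493 -0.15365715  5.8068243 ] [0.01258423 0.09493367 0.01680543] 0.06305152192791748
```

```bash
python3 -m handwheel '[0,0,0.003,0,1, 0,0,0.003,0,1, 0,0,0.003,0,1]'
python3 -c "
from station import arm; s=arm.read_state(); print(s['position'],s['force'],s['torque'],s['opening'])"
```

```text
time: 13.98
position: [0.5011, 0.0138, 0.0589]
ee_rot: [0.0, 0.026, 1.0, -0.0]
force: [-2.9, -0.2, 16.3]
opening: 0.0623
[0.50112091 0.01377495 0.05886739] [-2.94610414 -0.22798932 16.29841309] [ 0.05765129  0.49954629 -0.00116283] 0.062345128163368464
```

16 N down. First I'll try a quarter radian clockwise (+tool z).

```bash
python3 -m handwheel '[0,0,0,0.15,1, 0,0,0,0.3,1, 0,0,0,0.45,1, 0,0,0,0.5,1, 0,0,0,0.5,1]'
python3 - <<'E'
from h import *
from meas import head
s=arm.read_state(); print(s['position'],s['force'],s['torque'],s['opening'],s['joints'][5])
C=cam("wrist"); im,d=read_camera("wrist"); cv2.imwrite("pics/wrist6.png",im); np.savez("wrist6.npz",im=im,d=d,K=C[0],M=C[1],t=C[2])
C=cam("scene"); im,d=read_camera("scene"); p=proj([.5004,.0142,.1],*C)[0].astype(int); c=im[p[1]-50:p[1]+50,p[0]-50:p[0]+50]; cv2.imwrite("pics/scene6.png",cv2.resize(c,(500,500),interpolation=2))
head("wrist6.npz",(.5004,.014),.115)
E
```

```text
time: 14.6
position: [0.5011, 0.0137, 0.0589]
ee_rot: [0.0, 0.15, 0.989, -0.0]
force: [-2.6, -2.2, 15.6]
opening: 0.0627
[0.50112559 0.01370137 0.05886806] [-2.57877594 -2.24306582 15.57911852] [-0.17387035  0.48933414  0.0991444 ] 0.06274879584658452 -1.360761743704742
top z 0.11534395453501287 1916 mean [0.50326612 0.01338435]
minCircle ((0.500908613204956, 0.014496921561658382), 0.018175480887293816) fit (np.float64(0.5003169134922929), np.float64(0.014495584697222508), np.float64(0.01735504710795943))
orange 12 [0.47918007 0.03310536 0.15818068]
red 80 [0.47998794 0.02867424 0.08551118]
white 180 [0.50621809 0.01390719 0.11605178] -2.5962021
```

View pics/wrist6.png

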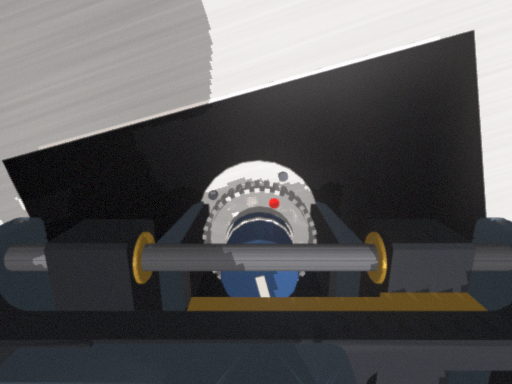

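View pics/scene6.png

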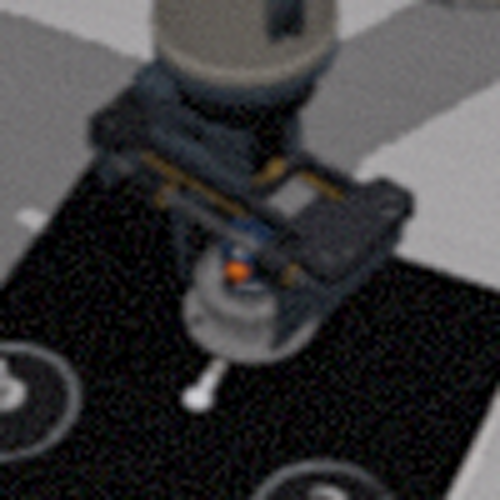

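The head stayed (line −2.6°), the ring moved with the jaws, torque 0.10 N m. Continuing.

```bash
cat > chk.py <<'E'
from h import *
from meas import head
import sys
k=sys.argv[1]
s=arm.read_state(); print(s['time'],s['position'],s['force'].round(1),s['torque'].round(3),s['opening'].round(4) if hasattr(s['opening'],'round') else s['opening'],s['joints'][5])
C=cam("wrist"); im,d=read_camera("wrist"); cv2.imwrite(f"pics/wrist{k}.png",im); np.savez(f"wrist{k}.npz",im=im,d=d,K=C[0],M=C[1],t=C[2])
head(f"wrist{k}.npz",(.5004,.014),.115)
E
python3 -m handwheel '[0,0,0,0.2,1, 0,0,0,0.4,1, 0,0,0,0.6,1, 0,0,0,0.8,1, 0,0,0,1,1, 0,0,0,1,1]'; python3 chk.py 7
```

```text
time: 15.45
position: [0.501, 0.0136, 0.0589]
ee_rot: [0.0, 0.391, 0.921, -0.0]
force: [-4.0, -4.0, 17.4]
opening: 0.0626
15.45 [0.50101519 0.01355719 0.05885669] [-4.  -4.  17.4] [-0.534  0.654  0.098] 0.06264822019698982 -0.8595152623453756
top z 0.1153287871726102 1818 mean [0.5025939 0.0121602]
minCircle ((0.5004377365112305, 0.014393212273716927), 0.017919914796948433) fit (np.float64(0.5001080710504598), np.float64(0.01492541200196984), np.float64(0.017024240953307856))
orange 414 [0.50096654 0.03442014 0.15060656]
red 80 [0.48952564 0.03707082 0.0854606 ]
white 242 [0.50794817 0.0138635  0.1159861 ] -0.6973955
```

```bash
python3 -m handwheel '[0,0,0,0.2,1, 0,0,0,0.4,1, 0,0,0,0.6,1, 0,0,0,0.8,1, 0,0,0,1,1, 0,0,0,1,1]'; python3 chk.py 8
```

```text
time: 16.25
position: [0.5009, 0.0135, 0.0588]
ee_rot: [0.0, 0.606, 0.795, -0.0]
force: [-5.1, -4.5, 17.0]
opening: 0.063
16.25 [0.50085943 0.01347859 0.05884976] [-5.1 -4.5 17. ] [-0.744  0.812  0.101] 0.06300327758732208 -0.35950350452356394
top z 0.11540021990251263 1673 mean [0.50114396 0.0112528 ]
minCircle ((0.5006622672080994, 0.014325475320219994), 0.017598304897546768) fit (np.float64(0.500551322546369), np.float64(0.014891542433604604), np.float64(0.016947474508186282))
orange 1279 [0.50803733 0.03477474 0.15424236]
red 80 [0.50196452 0.03971926 0.0853036 ]
white 296 [0.50949263 0.0138094  0.1159965 ] -2.4465337
```

View pics/wrist8.png

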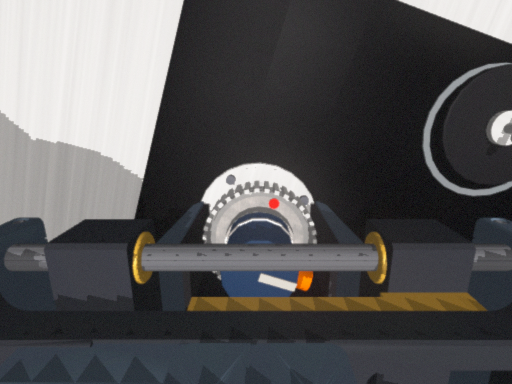

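The head is still on the mark (line −2.4°) and the red dot moves with the jaws. Turned 1.25 rad so far.

```bash
python3 -m handwheel '[0,0,0,0.2,1, 0,0,0,0.4,1, 0,0,0,0.6,1, 0,0,0,0.8,1, 0,0,0,1,1, 0,0,0,1,1]'; python3 chk.py 9
```

```text
time: 17.05
position: [0.5007, 0.0135, 0.0588]
ee_rot: [0.0, 0.784, 0.621, -0.0]
force: [-5.5, -4.5, 18.4]
opening: 0.0627
17.05 [0.50066478 0.0134735  0.05881519] [-5.5 -4.5 18.4] [-0.79   0.884  0.035] 0.06274300316861166 0.14048232725370285
top z 0.11527907328866449 1770 mean [0.50024512 0.01152797]
minCircle ((0.5014142990112305, 0.01478482410311699), 0.017948400229215622) fit (np.float64(0.5010732252775955), np.float64(0.0148036407110472), np.float64(0.01716575418646361))
orange 262 [0.51455551 0.03579183 0.16514738]
red 80 [0.51405375 0.03622411 0.08518925]
white 268 [0.5087943  0.01364784 0.11596678] -6.265327
```

```bash
python3 chk.py 10
```

```text
17.1 [0.50067983 0.01348249 0.05885344] [-5.7 -3.9 18.1] [-0.793  0.976  0.074] 0.0625529618207633 0.13924211483211343
top z 0.11532838989505703 1768 mean [0.50023372 0.01149497]
minCircle ((0.5013136267662048, 0.014485891908407211), 0.01784209907054901) fit (np.float64(0.5010180783011903), np.float64(0.014828792117794226), np.float64(0.01708609769278618))
orange 254 [0.51364878 0.03601454 0.16518348]
red 81 [0.51404247 0.03633135 0.0853609 ]
white 266 [0.5088293  0.01367379 0.11598917] -6.274018
```

View pics/wrist10.png

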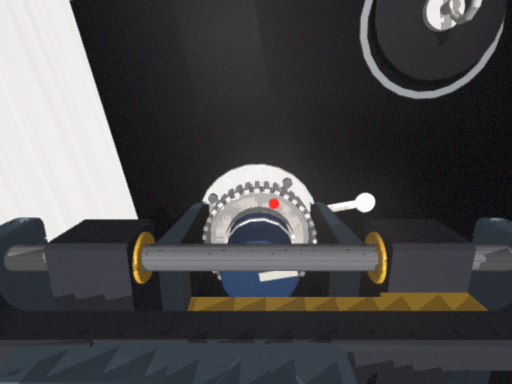

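In the image the head's line (260,278)–(298,272) runs parallel to the index mark (330,207)–(367,201), so the −6° is partial occlusion by the gripper bar. I'll go on in small steps, watching the torque.

```bash
cat > tq.py <<'E'
from station import arm,read_camera
import numpy as np
T=[];F=[]
for i in range(4):
    read_camera("side"); s=arm.read_state(); T.append(s['torque'][2]);F.append(s['force'])
print("tz",np.round(T,3),"F",np.mean(F,0).round(1),"q6",s['joints'][5],s['time'])
E
python3 -m handwheel '[0,0,0,0.1,1, 0,0,0,0.2,1, 0,0,0,0.2,1]';python3 tq.py
python3 -m handwheel '[0,0,0,0.1,1, 0,0,0,0.1,1]';python3 tq.py
```

```text
time: 17.52
position: [0.5006, 0.0135, 0.0588]
ee_rot: [0.0, 0.814, 0.581, -0.0]
force: [-5.9, -4.9, 18.4]
opening: 0.0629
tz [0.066 0.09  0.108 0.049] F [-5.5 -4.8 18. ] q6 0.2387828878633507 17.725
time: 17.98
position: [0.5006, 0.0135, 0.0588]
ee_rot: [0.0, 0.828, 0.56, -0.0]
force: [-5.9, -4.8, 18.8]
opening: 0.0629
tz [0.155 0.14  0.095 0.103] F [-5.7 -4.8 18.2] q6 0.28883158108143536 18.175
```

Turned 1.90 rad, torque mean ~0.12. Smaller steps from here.

```bash
python3 -m handwheel '[0,0,0,0.1,1, 0,0,0,0.1,1]';python3 tq.py
python3 -m handwheel '[0,0,0,0.1,1, 0,0,0,0.1,1]';python3 tq.py
```

```text
time: 18.42
position: [0.5006, 0.0135, 0.0588]
ee_rot: [0.0, 0.842, 0.54, -0.0]
force: [-5.8, -4.6, 18.8]
opening: 0.0627
tz [0.133 0.074 0.082 0.082] F [-5.7 -4.5 18.1] q6 0.3388390085964298 18.625
time: 18.88
position: [0.5006, 0.0135, 0.0588]
ee_rot: [0.0, 0.855, 0.518, -0.0]
force: [-5.7, -4.7, 17.8]
opening: 0.0626
tz [0.109 0.109 0.099 0.119] F [-5.9 -4.  18.6] q6 0.38883216747178057 19.075
```

```bash
python3 -m handwheel '[0,0,0,0.1,1, 0,0,0,0.1,1]';python3 tq.py
python3 -m handwheel '[0,0,0,0.1,1, 0,0,0,0.1,1]';python3 tq.py
```

```text
time: 19.32
position: [0.5006, 0.0135, 0.0588]
ee_rot: [0.0, 0.868, 0.497, -0.0]
force: [-5.8, -3.9, 18.1]
opening: 0.0624
tz [0.077 0.061 0.082 0.075] F [-5.7 -4.6 18. ] q6 0.4387704519947307 19.525
time: 19.77
position: [0.5006, 0.0135, 0.0588]
ee_rot: [0.0, 0.88, 0.475, -0.0]
force: [-6.2, -4.6, 18.9]
opening: 0.0628
tz [0.075 0.081 0.131 0.089] F [-5.9 -4.4 18.1] q6 0.4888313312703663 19.975
```

```bash
python3 chk.py 11; python3 -m handwheel '[0,0,0,0.1,1, 0,0,0,0.1,1]';python3 tq.py
```

```text
19.975 [0.50055928 0.0135333  0.05882325] [-6.5 -4.6 18.2] [-0.724  1.082  0.089] 0.06277517570093538 0.4888313312703663
top z 0.11525381898147603 1827 mean [0.49947462 0.01208281]
minCircle ((0.5010924339294434, 0.01472135353833437), 0.018065564334392548) fit (np.float64(0.5012756012403621), np.float64(0.014978487618244801), np.float64(0.017307225827819923))
orange 344 [0.52032091 0.02431188 0.13302479]
red 83 [0.52078437 0.03046886 0.08521798]
white 117 [0.50454113 0.0137792  0.11596259] -16.455982
time: 20.27
position: [0.5006, 0.0135, 0.0588]
ee_rot: [0.0, 0.892, 0.453, -0.0]
force: [-6.4, -3.9, 19.1]
opening: 0.0624
tz [0.187 0.147 0.147 0.185] F [-5.7 -3.8 18.4] q6 0.5387623256547859 20.475
```

View pics/wrist11.png

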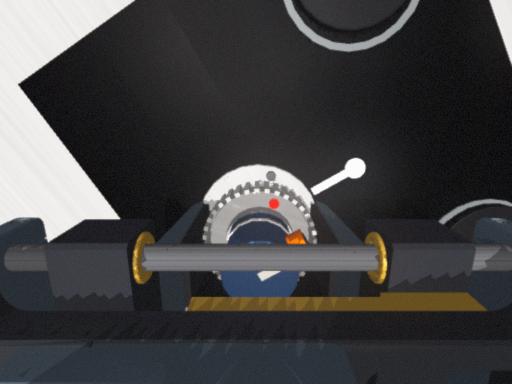

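Torque has risen to 0.166, so the stop is just reached (2.15 rad). One more small step.

```bash
python3 -m handwheel '[0,0,0,0.04,1, 0,0,0,0.04,1]';python3 tq.py
```

```text
time: 20.72
position: [0.5006, 0.0135, 0.0588]
ee_rot: [0.0, 0.896, 0.444, -0.0]
force: [-6.9, -4.2, 18.8]
opening: 0.0627
tz [0.228 0.192 0.148 0.21 ] F [-6.2 -4.  18.8] q6 0.5587202940860206 20.925
```

```bash
python3 -m handwheel '[0,0,0,0.04,1, 0,0,0,0.04,1]';python3 tq.py; python3 tq.py; python3 chk.py 12
```

```text
time: 21.18
position: [0.5005, 0.0135, 0.0588]
ee_rot: [0.0, 0.9, 0.435, -0.0]
force: [-6.1, -4.5, 20.0]
opening: 0.0628
tz [0.338 0.219 0.315 0.288] F [-5.8 -3.8 18.8] q6 0.5787139955051361 21.375
tz [0.27  0.249 0.304 0.273] F [-6.3 -3.9 18.7] q6 0.5787162163374183 21.575
21.575 [0.50052769 0.01353461 0.05880834] [-5.9 -3.6 18.6] [-0.598  1.115  0.273] 0.0625381329901214 0.5787162163374183
top z 0.11525999642838784 1836 mean [0.49932139 0.01220951]
minCircle ((0.5016896724700928, 0.01485954038798809), 0.017752237617969513) fit (np.float64(0.5014642889897153), np.float64(0.014866794050287735), np.float64(0.01717540847345961))
orange 375 [0.52176183 0.02183208 0.12806892]
red 80 [0.52222029 0.02871619 0.08542596]
white 101 [0.50414678 0.01378361 0.1159354 ] -21.130003
```

View pics/wrist12.png

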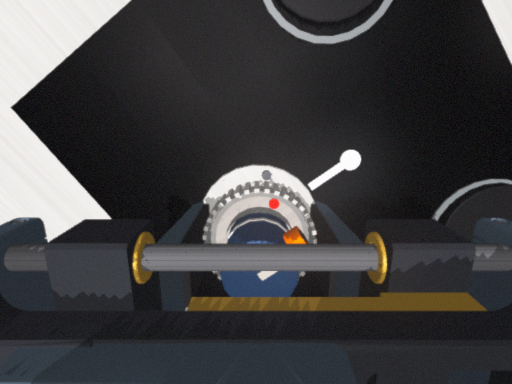

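Torque is 0.28 N m, up from a steady 0.1, so the ring is tight, and the socket is still on the mark. I'll open while still pressing, then back off straight up.

```bash
python3 -m handwheel '[0,0,0,0,0.2, 0,0,0,0,-0.4, 0,0,0,0,-1, 0,0,0,0,-1, 0,0,0,0,-1, 0,0,0,0,-1]'
python3 -m handwheel '[0,0,-0.2,0,-1, 0,0,-0.4,0,-1, 0,0,-0.6,0,-1, 0,0,-0.6,0,-1, 0,0,-0.6,0,-1]'; python3 chk.py 13
```

```text
time: 22.38
position: [0.501, 0.0138, 0.0583]
ee_rot: [-0.0, 0.9, 0.435, -0.0]
force: [0.1, 0.0, -0.1]
opening: 0.0913
time: 23.0
position: [0.5006, 0.0138, 0.1779]
ee_rot: [-0.0, 0.9, 0.435, -0.0]
force: [-0.3, -0.2, -0.7]
opening: 0.0913
23.0 [0.50062892 0.01382123 0.17785225] [-0.3 -0.2 -0.7] [-0.023  0.097  0.009] 0.09133804041916634 0.5788446107869372
top z 0.11528535549550702 1218 mean [0.50161772 0.01555878]
minCircle ((0.5016200542449951, 0.015164557844400406), 0.017552725970745087) fit (np.float64(0.501531174676422), np.float64(0.01504409278583832), np.float64(0.017038845535616867))
orange 206 [0.5216203  0.0212514  0.18992305]
red 23 [0.52139696 0.03021793 0.0853922 ]
white 117 [0.50970983 0.01373029 0.11581331] -4.0331707
```

View pics/wrist13.png

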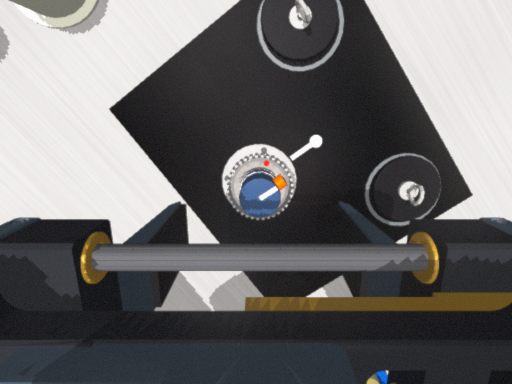

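The head is seated and the line is at about −4°. The dot shows roughly 3.7° of spring-back after release, which is near my measurement noise. I'll go back to the same open-jaw pose to compare the red dot with (274,203) directly.

```bash
python3 -m handwheel '[0,0,0.2,0,-1, 0,0,0.4,0,-1, 0,0,0.55,0,-1, 0,0,0.596,0,-1, 0,0,0.596,0,-1, 0,0,0.596,0,-1]'; python3 chk.py 14
python3 - <<'E'
from h import *
def dot(k):
    im=np.load(f"wrist{k}.npz")["im"]; h=cv2.cvtColor(im,cv2.COLOR_BGR2HSV).astype(int); m=((h[...,0]<=3)|(h[...,0]>174))&(h[...,1]>140); m[:190]=0;m[215:]=0;m[:,:240]=0;m[:,310:]=0
    v,u=np.nonzero(m); return u.mean(),v.mean(),m.sum()
for k in(6,7,8,9,11,12,14): print(k,dot(k))
E
```

```text
time: 23.8
position: [0.5015, 0.0138, 0.06]
ee_rot: [0.0, 0.9, 0.435, 0.001]
force: [0.4, 0.5, 0.2]
opening: 0.0913
23.8 [0.50149869 0.01377616 0.05995093] [0.4 0.5 0.2] [-0.039  0.046 -0.022] 0.09125919076439921 0.5788627505934615
top z 0.11527749343091238 1930 mean [0.4987387  0.01239306]
minCircle ((0.5012681484222412, 0.014863923192024231), 0.017867786809802055) fit (np.float64(0.5013102772069092), np.float64(0.014831843802274786), np.float64(0.01746990629438277))
orange 315 [0.52274702 0.0205793  0.12577183]
red 79 [0.52139084 0.03006524 0.08556624]
white 101 [0.50420677 0.01378572 0.11592285] -18.871714
6 (np.float64(273.6), np.float64(202.8), np.int64(80))
7 (np.float64(273.5), np.float64(202.875), np.int64(80))
8 (np.float64(273.5125), np.float64(203.2), np.int64(80))
9 (np.float64(273.4938271604938), np.float64(203.25925925925927), np.int64(81))
11 (np.float64(273.5542168674699), np.float64(203.36144578313252), np.int64(83))
12 (np.float64(273.5875), np.float64(203.325), np.int64(80))
14 (np.float64(269.55696202531647), np.float64(203.1012658227848), np.int64(79))
```

View pics/wrist14.png

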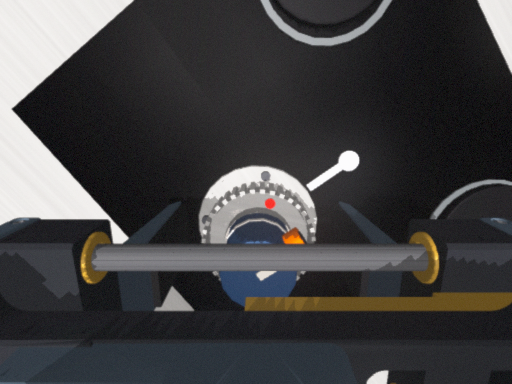

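The jump of 4 px is about 0.06 rad. That matches the elastic wind-up at the stop: (0.28−0.1) N m at 3 N m/rad. So the ring rests at about the stop, with a margin of roughly 0.05 rad over the 2.34 limit. I'll retreat, check once more and hand in.

```bash
python3 -m handwheel '[0,0,-0.2,0,-1, 0,0,-0.4,0,-1, 0,0,-0.6,0,-1, 0,0,-0.7,0,-1, 0,0,-0.7,0,-1, 0,0,-0.7,0,-1]'; python3 chk.py 15
python3 - <<'E'
from h import *
for n in("scene","side"):
    im,d=read_camera(n); C=cam(n); p=proj([.5004,.0142,.1],*C)[0].astype(int); c=im[p[1]-60:p[1]+60,p[0]-60:p[0]+60]; cv2.imwrite(f"pics/{n}15c.png",cv2.resize(c,(400,400),interpolation=2))
cv2.imwrite("pics/c15.png",np.hstack([cv2.imread(f"pics/{n}15c.png") for n in("scene","side")]))
E
```

```text
time: 24.6
position: [0.5006, 0.0138, 0.1988]
ee_rot: [-0.0, 0.9, 0.435, -0.0]
force: [-0.1, 0.2, -0.8]
opening: 0.0911
24.6 [0.50061886 0.01383391 0.19882569] [-0.1  0.2 -0.8] [-0.008  0.017  0.003] 0.0911152080477901 0.5788754928478382
top z 0.11524944403997744 1041 mean [0.50149572 0.01544699]
minCircle ((0.5009453892707825, 0.015554092824459076), 0.017768381163477898) fit (np.float64(0.5013934457555069), np.float64(0.015110799846572404), np.float64(0.016997026152361493))
orange 226 [0.52132209 0.02315749 0.22306244]
red 19 [0.52141843 0.03008835 0.08536629]
white 102 [0.50958427 0.01380793 0.11585487] -4.3925962
```

View pics/c15.png

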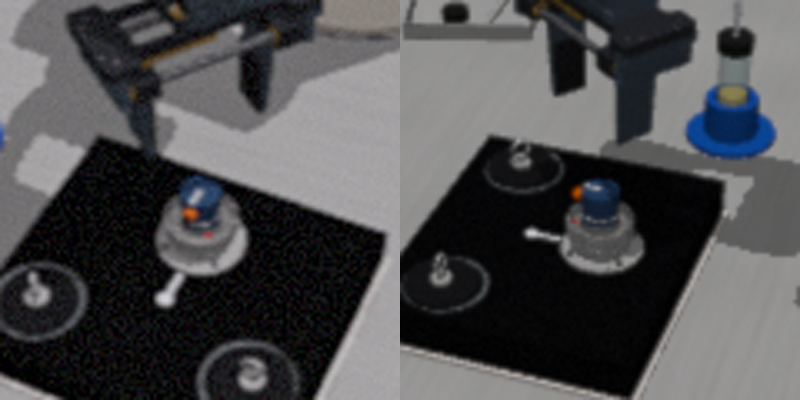

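Both views show the head home with its socket over the mark, the red dot turned round beside it, the plugs and jar where they were, and the gripper clear.

```bash
python3 -c "
from station import arm; print(arm.hand_in())"
```

```text
the job is handed in; nothing more can be done
None
```

The detector head is home on the port with its socket on the mark, its lock ring is turned up tight, and the job is handed in. No verdict is reported.

- **Placing:** I took the large blue head out of the holster by its barrel, set it on the port and let go. Its top measured 115.4 mm (115 mm nominal) and its socket about −3.1° against the mark's −2.9°.
- **Locking:** I gripped the ring, pressed down with 16–19 N and turned it 2.19 rad clockwise. Torque held at about 0.1 N m, then rose to 0.28 N m at the stop.
- **Last checks:** The head top was at 115.2 mm and the white line at about −4.4°, within 2° of the mark. The gripper was open and clear, and the plugs and jar looked unmoved.

**Readings that disagreed:**
- **White line:** During turning it read up to −21° because the gripper bar hid part of it. The pictures showed the socket still on the mark.
- **Spring-back:** The ring sprang back about 0.06 rad when released, which matches the elastic give at the stop. The lock angle can't be read directly; I estimate it rests at 2.37–2.40 rad against the 2.34 needed.

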